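# Slide the spray can home into the bottle rack

## Robot

A 6-joint arm with a two-finger parallel gripper is mounted at the origin on the work surface. World frame = base frame: x ahead of the robot, y to its left, z up, the work surface at z = 0. Lengths are in m, angles in degrees, forces in N, time in s.
With the tool pointing down it reaches from about 0.375 to 0.9 m from the base axis. Payload 3.1 kg.
Tool frame: the origin (TCP) lies on the centre line of the jaws, within the pads' length; the fingertips stand 25 mm ahead of it and the grasp point (between the pads) lies 6 mm ahead of it; z points along the fingers, y is the line along which they close (so a half turn about z gives the same grasp; the last joint's range is limited). The gripper opens to 87 mm and grips with 3 to 60 N. Pads are 19 mm wide; open, the fingers measure 117 mm over their backs; the gripper's body (75 mm by 190 mm) begins 51 mm behind the grasp point.
Start: joints at [66.95, 30.224, 82.088, -0, 67.689, -10.227], TCP at [0.139, 0.609, 0.248] pointing down, gripper open.
Joint ranges: [-176.69, 176.69], [-43.24, 126.21], [12.49, 139.97], [-82, 262], [0, 151.66], [-163.58, 163.58]. Speed limits (degrees/s): [159.86, 159.86, 180, 180, 180, 180].

## Interface

Orientations are given as a 3x3 rotation matrix whose columns are the frame's x, y, z axes.
In Python, from rig import * gives the robot as it stands.
- The arm moves only by the tool step_arm, never from a script. Its argument "steps" is a list of rows, each a list of 7 numbers: the shift along the tool's x, y, z normalised to -1 to 1, where 1 is 0.3 m, then the turn, a rotation vector about the tool's x, y, z normalised to -1 to 1, where 1 is 45 degrees, then the gripper's target within -1 to 1 (shut at 1, half-way at 0, fully open at -1). A call has 1 to 8 rows; each row is the pose to reach, as a shift and turn from the pose commanded when the call began, along the tool's axes at that moment; what a row does not reach only later rows make up. A row lasts 1/12 s, in which the tool goes at most 41.7 mm and 7.16 degrees, less where a joint would pass 70% of its speed; a pose out of reach is approached as far as the arm can. A call with a number of a shift or a turn outside -1 to 1 is refused whole. A call with a gripper value outside its range is refused whole. The fingers move at their own pace and stop on an object; the grip force is fixed at half the most. Time passes only in rows, so rows that repeat a pose let the fingers close. It gives the time, the measured TCP pose, the force, the opening and the grip force at its end, in the units of the state.
- read_state(): the state, without advancing time (a new reading comes with each control period).
- capture(name): name is "side" or "top" or "wrist"; returns a dict with "image" (400x640x3 uint8, red, green, blue), "vertical_fov" (degrees; the focal length in pixels is half the picture's height over the tangent of half this angle, whatever the lens; pixels are square), "cx", "cy" (the principal point, pixels), "k1" (the pictures are not rectified: a ray, as slopes to the right and down, at radius r is drawn at 1 + k1 r^2 times it, then the intrinsics apply), "world_from_camera" (4x4, takes a point from camera to world coordinates); the wrist camera has in their place "T_tool_cam" (4x4, takes a point from camera to tool coordinates, whose origin is the TCP and whose axes are the flange's). Camera axes: x right, y down, z forward; pixel columns grow to the right and rows downward; lengths in m; the calibration is good to about 2 mm. A picture is of the moment at which its call begins: read the wrist's pose just before it. There is no depth.
- hand_in(): hands the job in; it is judged then, once.
The state is a dict: "time_s": time; "joint_positions": joint angles; "qvel": joint speeds; "tau": joint torques, N m; "position": TCP position; "tcp_rot": TCP orientation; "force": force on the tool from outside, world axes, zero at the start; "moment": the same for the moment, N m; "opening": opening from 0.0 (shut) to 1.0 (fully open); "grasp_force": force on a finger pad.
Only numpy, scipy, OpenCV 4.12 (cv2) and the standard library are available. Lean on these libraries where they do the work, as an engineer would, in place of code of your own. Each camera call takes 0.05 s, during which the arm holds its last target. There are 200 camera calls.

## Task

Push the tall spray can that stands out on the laundry counter into the one empty bay of the low bottle rack, the bay with the round cork pad, until it stands fully home against the rack's back board. Push it gently and low on its body so that it slides along the counter standing upright all the way; do not grip it, lift it or tip it. Leave the bottles already in the rack and the other things on the counter alone.

Things in the scene. Friction and masses are not known exactly. Their poses are not given: they have to be found in the camera images.
- can: aerosol spray can, bare aluminium with a pale paper band and white cap: 54 mm in diameter up to 185 mm, 238 mm tall in all, about 0.2 to 0.45 kg, round so its yaw does not matter. Stands loose on the counter to the left of the rack's mouths. Origin at the centre of its underside, z up along the can. Sliding friction on the counter is such that a push above roughly 30 mm may tip it; a push of a few newtons below 20 mm slides it
- pad: round cork pad, 60 mm across, less than 1 mm thick, flat on the counter in the empty bay; it is no obstacle. Origin at its centre on the counter = where the can's centre is when the can touches the back board in the middle of the bay. Its x axis points straight into the bay (level, away from the bay's open mouth), y across the bay
- rack: fixed low wooden bottle rack without floor, on the right, mouths facing left (world +y, within 16 degrees): back board 65 mm high, four divider walls 6 mm thick, 55 mm high; three bays 74 mm wide inside at its y = -80, 0, +80 mm. Its x points from mouths to back board, whose inner face is at x = +27 mm; divider ends at x = -22 mm, so a seated can juts out 5 mm. Origin on the counter, mid-row
- softener: one of the two neighbours: blue plastic bottle, 54 mm across, 225 mm tall, standing loose in its own rack bay; origin at the centre of its underside
- stain: neighbour: brown bottle, 50 mm across, 175 mm tall, standing loose in its own rack bay; origin at the centre of its underside
- bleach: bystander: white plastic bottle with a narrow neck and grey cap, 52 mm across, 200 mm tall, standing loose on the counter, right of the rack, behind its back board; origin at the centre of its underside
- cup: bystander: white dosing cup, 68 mm across, 60 mm tall, loose, on the left; origin under its centre
- brush: bystander: wooden scrubbing brush 150 x 50 x 42 mm, loose, on the left; origin under its centre
- jar: bystander: squat glass jar with steel lid, 72 mm across, 85 mm tall, loose, left of the can and farther from the robot; origin under its centre
- soap: bystander: bar of soap 85 x 55 x 30 mm, loose, right of the rack, behind its back board; origin under its centre
There are look-alikes about, which are no part of the job. Of the things that look like the softener, the middle-sized one is meant.

How it is judged (in metres and radians):
At the end, for the whole second after the job is handed in: The can stands upright (within 0.05 rad) and still on the counter in the empty bay, its side within 10 mm of the back board and its centre within 16 mm of the bay's middle line; the two bottles still stand in their bays and nothing else has moved by 25 mm (x of can in the frame of pad between -0.01 and 0.006 m and y of can in the frame of pad between -0.016 and 0.016 m and height (world z) of can below 0.004 m and angle between can's own z axis and vertical below 0.05 rad and linear speed of can below 0.02 m/s and angle between each of softener, stain's own z axis and vertical below 0.1 rad and distance of each of softener, stain, bleach, cup, brush, jar, soap from where it was at the start of the episode below 0.025 m); the robot touches nothing.
It fails at once if the can is tipped: it leans by more than 0.2 rad (angle between can's own z axis and vertical above 0.2 rad).
It fails at once if the can is lifted off the counter (its underside's centre more than 10 mm up) (height (world z) of can above 0.01 m).
It fails at once if the can is gripped or rammed: more than 30 N from the fingers (contact force between the fingers and can above 30 N).
It fails at once if a neighbour or bystander is pushed 25 mm or more (distance of any of softener, stain, bleach, cup, brush, jar, soap from where it was at the start of the episode above 0.025 m).
It fails at once if a bottle in the rack is tipped (angle between any of softener, stain's own z axis and vertical above 0.3 rad).
It also fails if it takes over 54 s, if anything falls off the work surface, if the arm or the gripper's body presses on something with over 40 N, if the wrist force passes 120 N, or if a joint passes its speed limit or range.

## Working session

There is one attempt and no reset: what is moved stays moved. The work goes in short steps, Python scripts to look and compute and a tool call to move; the robot and the scene stay as the last step left them, time stands still between calls to the robot, and variables do not carry over. Pictures are saved under pics/ and viewed, at most 11 in all, crops included, and the job is handed in when it is done.

Besides the shell and the picture viewer there is one more tool, called after "Emit:" as a command line: name --pt "numbers of a row" for each row, then --argument value for the rest. step_arm: Moves the arm, as the interface text tells. Scaled input: -1 to 1 covers 0.3 m each way for a shift and 45 degrees each way for a turn. Its arguments: {"type":"object","properties":{"steps":{"type":"array"}},"required":["steps"]}

```bash
mkdir -p pics; cat > h.py <<'E'
from rig import *
import numpy as np, cv2, pickle
def snap(n,f):
    s=read_state(); c=capture(n); c['state']=s
    pickle.dump(c,open(f'pics/{f}.pkl','wb')); cv2.imwrite(f'pics/{f}.png',c['image'][:,:,::-1]); return c
def load(f): return pickle.load(open(f'pics/{f}.pkl','rb'))
def cam(c):
    if 'world_from_camera' in c: T=np.array(c['world_from_camera'])
    else:
        W=np.eye(4); W[:3,:3]=c['state']['tcp_rot']; W[:3,3]=c['state']['position']; T=W@np.array(c['T_tool_cam'])
    return T,200/np.tan(np.radians(c['vertical_fov'])/2)
def ray(c,u,v):
    T,f=cam(c); d=np.array([(u-c['cx'])/f,(v-c['cy'])/f]); s=d.copy()
    for _ in range(30): s=d/(1+c['k1']*(s@s))
    return T[:3,3],T[:3,:3]@np.array([*s,1])
def at(c,u,v,z):
    o,d=ray(c,u,v); return (o+d*(z-o[2])/d[2])
def proj(c,p):
    T,f=cam(c); q=T[:3,:3].T@(np.array(p)-T[:3,3]); s=q[:2]/q[2]; s=s*(1+c['k1']*(s@s)); return s*f+[c['cx'],c['cy']]
E
python3 - <<'E'
from h import *
for n in('top','side'):
    c=snap(n,n+'0'); T,f=cam(c); print(n,T.round(3),f)
s=read_state();print(s['tcp_rot'],s['position'],s['time_s'])
E
```

```text
top [[-0.019 -0.986  0.167  0.383]
 [-1.     0.017 -0.016  0.014]
 [ 0.013 -0.167 -0.986  1.285]
 [ 0.     0.     0.     1.   ]] 500.1698637484905
side [[-0.996  0.074 -0.048  0.661]
 [ 0.086  0.706 -0.703  0.81 ]
 [-0.018 -0.704 -0.71   0.826]
 [ 0.     0.     0.     1.   ]] 442.5203109694733
[[-9.75051698e-01  2.21976671e-01 -7.37347402e-04]
 [ 2.21977661e-01  9.75050114e-01 -1.78707187e-03]
 [ 3.22262405e-04 -1.90616211e-03 -9.99998131e-01]] [0.1384677  0.60885073 0.24666596] 0.1
```

View pics/top0.png

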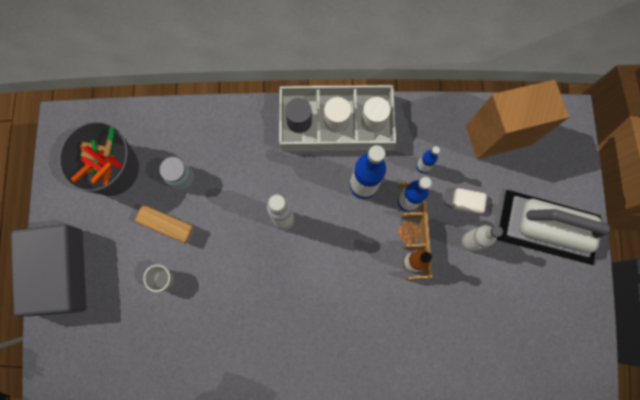

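View pics/side0.png

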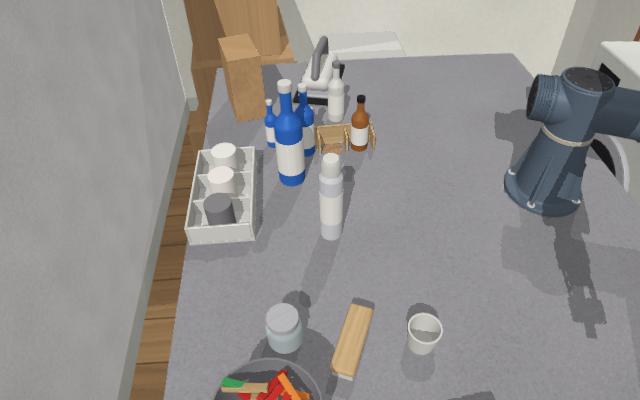

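The top view shows the can with its cap at (278,203) and base at about (285,224). The pad is near (411,232), between the blue softener (413,195) and the brown stain bottle (418,260). A large look-alike bottle stands at about (365,188). I'll zoom in on the rack next.

```bash
python3 - <<'E'
from h import *
a=load('top0')['image'][160:290,255:455,::-1]; b=load('side0')['image'][90:250,250:400,::-1]
a=cv2.resize(a,None,fx=4,fy=4,interpolation=2)[:,:]; cv2.imwrite('pics/a.png',a)
b=cv2.resize(b,None,fx=3.7,fy=3.7,interpolation=2); cv2.imwrite('pics/b.png',b)
E
```

```text
(no output)
```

View pics/a.png

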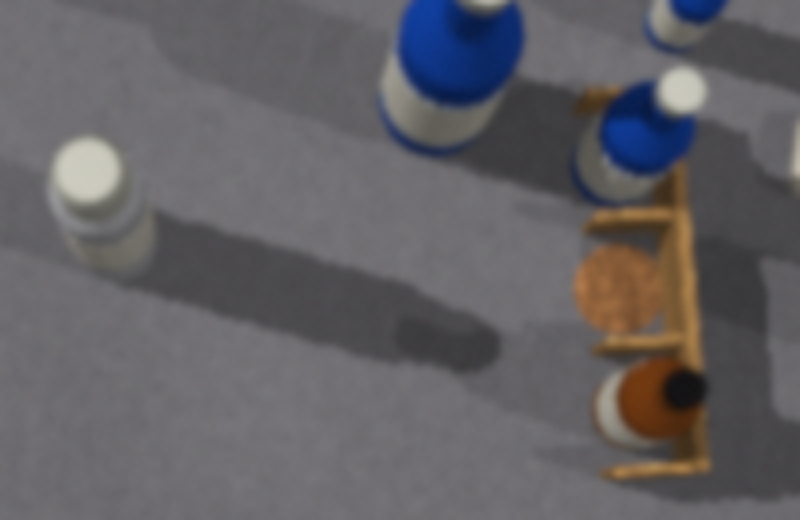

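View pics/b.png

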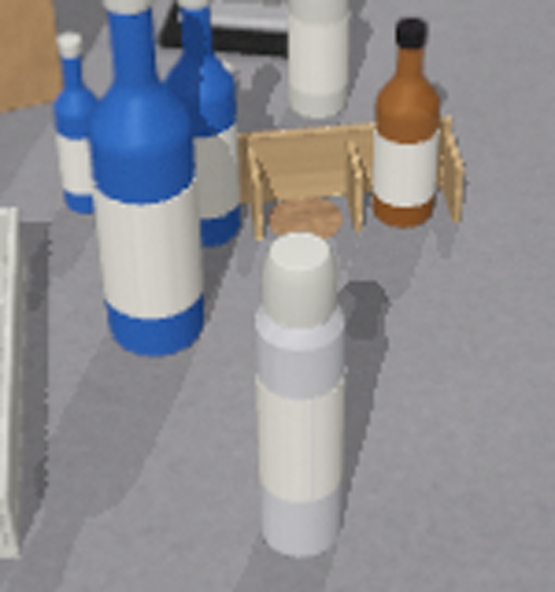

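The top crop puts the pad centre at crop (618,288) and the can cap centre at (88,172). The divider tops run (590,220)→(678,213), (600,348)→(683,340) and (607,472)→(700,463). In the side crop, the pad is at (306,219) and the front bottom edge of the can at (300,554).

```bash
python3 - <<'E'
from h import *
t=load('top0'); s=load('side0')
A=lambda x,y,z: at(t,(x+.5)/4-.5+255,(y+.5)/4-.5+160,z)[:2]
B=lambda x,y,z: at(s,(x+.5)/3.7-.5+250,(y+.5)/3.7-.5+90,z)[:2]
print('pad',A(618,288,0),B(306,219,0))
print('cap',A(88,172,.238),B(300,252,.238),'front edge',B(300,554,0),'L/R cyl top',A(47,195,.185),A(140,195,.185))
for p in [((590,220),(678,213)),((600,348),(683,340)),((607,472),(700,463))]:
    a,b=A(*p[0],.055),A(*p[1],.055); d=b-a; print('div',a,b,np.degrees(np.arctan2(d[1],d[0])))
a,b=A(683,180,.065),A(704,462,.065); d=b-a; print('board',a,b,np.degrees(np.arctan2(d[1],d[0])),np.linalg.norm(d))
print('big',A(435,150,0),B(155,352,0),'soft',A(610,203,0),B(210,244,0),'stain',A(620,440,0),B(405,225,0))
E
```

```text
pad [ 0.55531044 -0.23558109] [ 0.55396544 -0.23225082]
cap [0.59079005 0.09164178] [0.59132987 0.09772059] front edge [0.59430858 0.11876855] L/R cyl top [0.58859874 0.11857012] [0.58770863 0.06650535]
div [ 0.59131079 -0.20917467] [ 0.59484678 -0.26545144] -86.40471675599646
div [ 0.5105309  -0.21182617] [ 0.5144312 -0.2644161] -85.75845451138629
div [ 0.4336451 -0.2129206] [ 0.43769726 -0.27138385] -86.03509922230536
board [ 0.61406014 -0.26751164] [ 0.43779832 -0.27158724] -178.67541939840507 0.17630893012460047
big [ 0.64901131 -0.11866913] [ 0.68180516 -0.08662901] soft [ 0.61173763 -0.23298049] [ 0.63332375 -0.20871871] stain [ 0.4562978  -0.23242778] [ 0.47547854 -0.2159954 ]
```

```bash
cat >> h.py <<'E'
from scipy.spatial.transform import Rotation as Ro
def Rt(th,yaw=-87.5):
    a=np.radians(yaw); f=np.array([np.cos(a),np.sin(a),0]); Z=np.array([0,0,1.]); t=np.radians(th)
    z=f*np.sin(t)-Z*np.cos(t); x=-(f*np.cos(t)+Z*np.sin(t)); return np.c_[x,np.cross(z,x),z]
def delta(p,R):
    s=read_state(); A=np.array(s['tcp_rot']); d=A.T@(np.array(p)-s['position'])
    w=Ro.from_matrix(A.T@R).as_rotvec(degrees=True)
    print('pos',np.round(s['position'],4),'t',s['time_s'],'F',np.round(s['force'],1),'op',round(s['opening'],3),'q',np.round(s['joint_positions'],0))
    print('shift/0.3',(d/.3).round(3),'turn/45',(w/45).round(3))
E
python3 - <<'E'
from h import *
print(np.round(capture('wrist')['T_tool_cam'],3)); delta([.6,.30,.22],Rt(0)); delta([.6,.3,.22],Rt(45))
E
```

```text
[[ 0.    -0.955 -0.298  0.084]
 [ 1.    -0.     0.002 -0.   ]
 [-0.002 -0.298  0.955 -0.137]
 [ 0.     0.     0.     1.   ]]
pos [0.1385 0.6089 0.2468] t 0.15 F [-0.9 -0.1 -0.3] op 1.003 q [ 67.  30.  82.   0.  68. -10.]
shift/0.3 [-1.729 -0.663  0.09 ] turn/45 [-2.000e-03  1.000e-03  1.659e+00]
pos [0.1385 0.6089 0.2468] t 0.15 F [-0.9 -0.1 -0.3] op 1.003 q [ 67.  30.  82.   0.  68. -10.]
shift/0.3 [-1.729 -0.663  0.09 ] turn/45 [ 0.648 -0.851  1.569]
```

Emit:
step_arm --pt "-0.86 -0.33 0.04 0 0 0.8 0.3" --pt "-0.86 -0.33 0.04 0 0 0.8 0.3" --pt "-0.86 -0.33 0.04 0 0 0.8 0.3" --pt "-0.86 -0.33 0.04 0 0 0.8 0.3" --pt "-0.86 -0.33 0.04 0 0 0.8 0.3" --pt "-0.86 -0.33 0.04 0 0 0.8 0.3" --pt "-0.86 -0.33 0.04 0 0 0.8 0.3" --pt "-0.86 -0.33 0.04 0 0 0.8 0.3"

```text
time_s: 0.82
position: [0.3731, 0.4526, 0.2351]
tcp_rot: [[-0.654, 0.757, 0.002], [0.757, 0.654, -0.001], [-0.002, 0.001, -1.0]]
force: [-0.1, 0.1, -0.4]
opening: 0.482
grasp_force: 0.0
```

```bash
python3 -c "
from h import *
delta([.6,.30,.22],Rt(0)); delta([.6,.3,.22],Rt(45))"
```

```text
pos [0.3731 0.4526 0.2351] t 0.8167 F [-0.1  0.1 -0.4] op 0.482 q [40. 28. 89. -0. 63. -1.]
shift/0.3 [-0.879  0.239  0.052] turn/45 [0.002 0.002 0.852]
pos [0.3731 0.4526 0.2351] t 0.8167 F [-0.1  0.1 -0.4] op 0.482 q [40. 28. 89. -0. 63. -1.]
shift/0.3 [-0.879  0.239  0.052] turn/45 [ 0.336 -0.959  0.806]
```

Emit:
step_arm --pt "-0.88 0.24 0.05 0.34 -0.96 0.81 0.3" --pt "-0.88 0.24 0.05 0.34 -0.96 0.81 0.3" --pt "-0.88 0.24 0.05 0.34 -0.96 0.81 0.3" --pt "-0.88 0.24 0.05 0.34 -0.96 0.81 0.3" --pt "-0.88 0.24 0.05 0.34 -0.96 0.81 0.3" --pt "-0.88 0.24 0.05 0.34 -0.96 0.81 0.3" --pt "-0.88 0.24 0.05 0.34 -0.96 0.81 0.3" --pt "-0.88 0.24 0.05 0.34 -0.96 0.81 0.3"

```text
time_s: 1.48
position: [0.5998, 0.3014, 0.2203]
tcp_rot: [[-0.04, 0.999, 0.033], [0.714, 0.052, -0.698], [-0.699, -0.004, -0.715]]
force: [0.4, 0.1, 0.3]
opening: 0.349
grasp_force: 0.0
```

```bash
python3 -c "
from h import *
delta([.595,.24,.15],Rt(45)); snap('top','top1');snap('side','side1');snap('wrist','w1')
cv2.imwrite('pics/j.png',cv2.resize(np.vstack([load(k)['image'][:,:,::-1] for k in ('side1','top1')]),(480,600),interpolation=cv2.INTER_AREA))"
```

```text
pos [0.5998 0.3014 0.2203] t 1.4833 F [0.4 0.1 0.3] op 0.349 q [ 32.  48.  63. -38.  94.  35.]
shift/0.3 [ 0.019 -0.026  0.31 ] turn/45 [ 0.004 -0.014  0.011]
```

View pics/j.png

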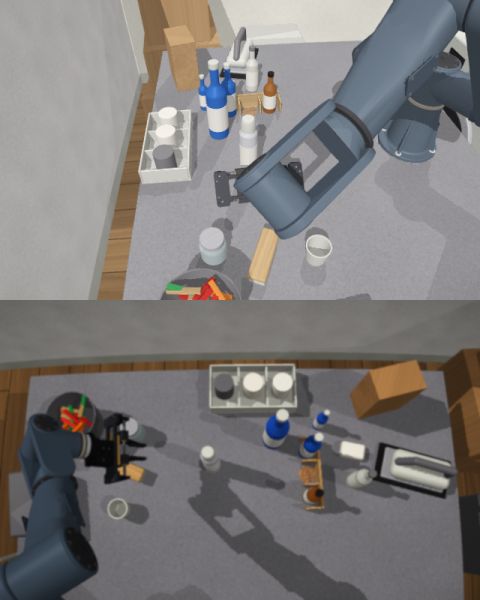

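The gripper housing is wide (190 mm), so it will pass the big look-alike with almost no clearance. I'll check the brush and jar, then refine the big bottle's position.

```bash
python3 - <<'E'
from h import *
t=load('top0')
for u,v in [(190,240),(193,224),(137,220),(187,185)]: print((u,v),at(t,u,v,.042)[:2])
def pose(C,a,gap=0): a=np.radians(a); return [C[0]-np.cos(a)*(.0468+gap),C[1]-np.sin(a)*(.0468+gap)]
p=pose([.591,.093],-90,.02); print(p); delta([*p,.15],Rt(45,-90)); delta([*p,.0285],Rt(45,-90))
E
```

```text
(190, 240) [0.53771277 0.32554685]
(193, 224) [0.57839139 0.3187333 ]
(137, 220) [0.59102632 0.46548759]
(187, 185) [0.68002653 0.33703872]
[np.float64(0.591), np.float64(0.1598)]
pos [0.5952 0.3053 0.2175] t 1.6333 F [ 0.4  1.1 -0. ] op 0.352 q [ 32.  48.  63. -37.  93.  34.]
shift/0.3 [-0.19  -0.041  0.498] turn/45 [ 0.043 -0.021  0.069]
pos [0.5952 0.3053 0.2175] t 1.6333 F [ 0.4  1.1 -0. ] op 0.352 q [ 32.  48.  63. -37.  93.  34.]
shift/0.3 [ 0.091 -0.035  0.789] turn/45 [ 0.043 -0.021  0.069]
```

```bash
cat >> h.py <<'E'
def pose(C,a,gap=0): a=np.radians(a); return [C[0]-np.cos(a)*(.0453+gap),C[1]-np.sin(a)*(.0453+gap)]
def tgt(C,a,gap=0,z=.030): p=[*pose(C,a,gap),z]; print('tgt',np.round(p,4)); delta(p,Rt(38,a))
E
python3 - <<'E'
from h import *
tgt([.591,.093],-98,.025,.15)
E
```

```text
tgt [0.6008 0.1626 0.15  ]
pos [0.5952 0.3053 0.2175] t 1.6333 F [ 0.4  1.1 -0. ] op 0.352 q [ 32.  48.  63. -37.  93.  34.]
shift/0.3 [-0.185 -0.008  0.493] turn/45 [0.155 0.136 0.206]
```

Emit:
step_arm --pt "-0.18 -0.01 0.49 0.155 0.135 0.205 0.3" --pt "-0.18 -0.01 0.49 0.155 0.135 0.205 0.3" --pt "-0.18 -0.01 0.49 0.155 0.135 0.205 0.3" --pt "-0.18 -0.01 0.49 0.155 0.135 0.205 0.3" --pt "-0.18 -0.01 0.49 0.155 0.135 0.205 0.3" --pt "-0.18 -0.01 0.49 0.155 0.135 0.205 0.3" --pt "-0.18 -0.01 0.49 0.155 0.135 0.205 0.3"

```text
time_s: 2.22
position: [0.601, 0.1644, 0.154]
tcp_rot: [[0.114, 0.99, -0.081], [0.781, -0.14, -0.608], [-0.614, 0.007, -0.79]]
force: [0.2, 0.0, -1.0]
opening: 0.35
grasp_force: 0.0
```

```bash
python3 -c "
from h import *
tgt([.591,.093],-98,.025,.03)"
```

```text
tgt [0.6008 0.1626 0.03  ]
pos [0.601  0.1644 0.154 ] t 2.2167 F [ 0.2  0.  -1. ] op 0.35 q [ 19.  47.  75. -34.  80.  40.]
shift/0.3 [ 0.249 -0.003  0.33 ] turn/45 [ 0.006 -0.003 -0.006]
```

Emit:
step_arm --pt "0.12 0 0.16 0 0 0 0.3" --pt "0.2 0 0.26 0 0 0 0.3" --pt "0.24 0 0.315 0 0 0 0.3" --pt "0.24 0 0.315 0 0 0 0.3" --pt "0.24 0 0.315 0 0 0 0.3" --pt "0.24 0 0.315 0 0 0 0.3"

```text
time_s: 2.72
position: [0.6025, 0.1635, 0.036]
tcp_rot: [[0.115, 0.99, -0.079], [0.78, -0.139, -0.61], [-0.615, 0.008, -0.789]]
force: [0.6, 0.6, -0.1]
opening: 0.351
grasp_force: 0.0
```

```bash
python3 -c "
from h import *
snap('wrist','w2');snap('top','top2');snap('side','side2')
tgt([.591,.093],-98,.01,.03)
cv2.imwrite('pics/j2.png',cv2.resize(np.vstack([load(k)['image'][:,:,::-1] for k in ('wrist','w2')] if 0 else [load('w2')['image'][:,:,::-1],load('side2')['image'][:,:,::-1]]),(480,600),interpolation=cv2.INTER_AREA))"
```

```text
tgt [0.5987 0.1478 0.03  ]
pos [0.603  0.1628 0.0369] t 2.8667 F [ 0.6 -0.5  0. ] op 0.357 q [ 19.  56.  76. -36.  71.  46.]
shift/0.3 [-0.027 -0.007  0.05 ] turn/45 [ 0.009 -0.003 -0.009]
```

View pics/j2.png

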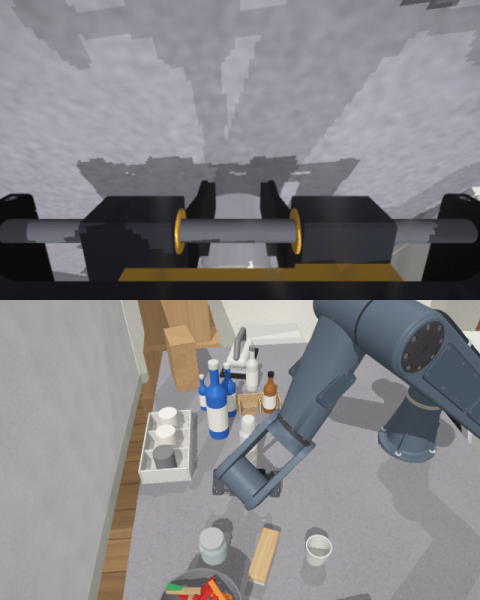

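The wrist view shows the can centred between the two fingertips (pixels 208 and 268, can at about 238). Nothing is touching in the side view. I'll drop the last few millimetres and approach.

Emit:
step_arm --pt "0.0 0 0.022 0 0 0 0.3" --pt "-0.01 -0.003 0.032 0 0 0 0.3" --pt "-0.028 -0.007 0.046 0 0 0 0.3" --pt "-0.028 -0.007 0.046 0 0 0 0.3"

```text
time_s: 3.2
position: [0.5963, 0.1454, 0.0283]
tcp_rot: [[0.115, 0.99, -0.085], [0.779, -0.143, -0.611], [-0.617, 0.004, -0.787]]
force: [0.2, 0.0, 0.2]
opening: 0.352
grasp_force: 0.0
```

```bash
python3 -c "
from h import *
tgt([.5885,.077],-98,0,.031)
tgt([.575,-.008],-92,0,.031)"
```

```text
tgt [0.5948 0.1219 0.031 ]
pos [0.5963 0.1454 0.0283] t 3.2 F [0.2 0.  0.2] op 0.352 q [ 18.  56.  78. -36.  69.  47.]
shift/0.3 [-0.067  0.006  0.041] turn/45 [ 0.001  0.002 -0.006]
tgt [0.5766 0.0373 0.031 ]
pos [0.5963 0.1454 0.0283] t 3.2 F [0.2 0.  0.2] op 0.352 q [ 18.  56.  78. -36.  69.  47.]
shift/0.3 [-0.294 -0.014  0.219] turn/45 [-0.081  0.002 -0.111]
```

Emit:
step_arm --pt "-0.009 0.001 0.004 0 0 0 0.3" --pt "-0.018 0.001 0.01 0 0 0 0.3" --pt "-0.026 0.002 0.015 0 0 0 0.3" --pt "-0.034 0.003 0.02 0 0 0 0.3" --pt "-0.042 0.004 0.025 0 0 0 0.3" --pt "-0.05 0.004 0.03 0 0 0 0.3" --pt "-0.059 0.005 0.036 0 0 0 0.3" --pt "-0.067 0.006 0.041 0 0 0 0.3"

```text
time_s: 3.87
position: [0.5956, 0.1235, 0.0305]
tcp_rot: [[0.114, 0.99, -0.083], [0.78, -0.141, -0.61], [-0.616, 0.005, -0.788]]
force: [0.2, 1.8, -1.1]
opening: 0.35
grasp_force: 0.8
```

```bash
python3 -c "
from h import *
snap('side','side3');c=snap('top','top3')
tgt([.580,.035],-95,0,.031)
a=load('side3')['image'][90:290,250:400,::-1];b=c['image'][150:300,240:400,::-1]
cv2.imwrite('pics/j3.png',np.hstack([cv2.resize(a,(450,600)),cv2.resize(b,(350,600*350*150//160//600))[0:0].reshape(0,350,3) if 0 else cv2.copyMakeBorder(cv2.resize(b,(350,328)),0,272,0,0,0)]))"
```

```text
tgt [0.5839 0.0801 0.031 ]
pos [0.5955 0.1231 0.0307] t 3.9667 F [0.4 0.9 0.1] op 0.352 q [ 16.  55.  80. -38.  67.  46.]
shift/0.3 [-0.117 -0.018  0.09 ] turn/45 [-0.038  0.001 -0.059]
```

View pics/j3.png

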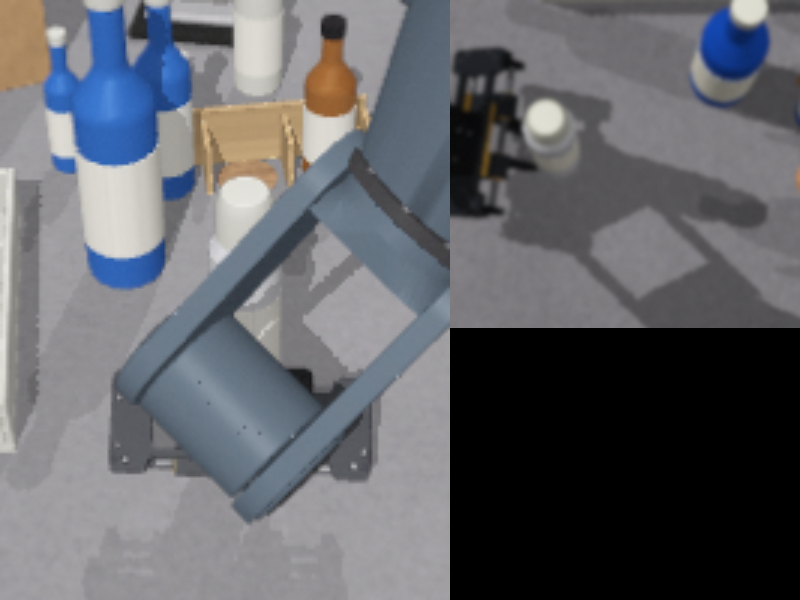

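```bash
cat >> h.py <<'E'
def cap(c,g):
    u,v=proj(c,[*g,.238]).astype(int); w=16
    im=c['image'][v-w:v+w,u-w:u+w].astype(int)
    m=((im.min(2)>165)&(im.max(2)-im.min(2)<45)).astype(np.uint8)
    n,l,st,ce=cv2.connectedComponentsWithStats(m)
    i=1+np.argmax(st[1:,4]); x,y=ce[i]; print('blob',st[i],(u-w+x,v-w+y)); return at(c,u-w+x,v-w+y,.238)[:2].round(4)
E
python3 -c "
from h import *
print(cap(load('top0'),[.591,.093])); print(cap(load('top3'),[.588,.075]))"
```

```text
blob [ 10   9  15  15 172] (np.float64(276.19767441860466), np.float64(202.15116279069767))
[0.5918 0.0926]
blob [  6   9  18  15 206] (np.float64(282.79611650485435), np.float64(203.45145631067962))
[0.5888 0.0785]
```

Emit:
step_arm --pt "-0.012 -0.002 0.009 -0.005 0 -0.007 0.3" --pt "-0.026 -0.004 0.02 -0.01 0 -0.015 0.3" --pt "-0.042 -0.006 0.032 -0.015 0 -0.022 0.3" --pt "-0.058 -0.009 0.045 -0.02 0 -0.03 0.3" --pt "-0.074 -0.011 0.057 -0.025 0 -0.037 0.3" --pt "-0.09 -0.013 0.069 -0.03 0 -0.045 0.3" --pt "-0.105 -0.016 0.081 -0.035 0 -0.053 0.3" --pt "-0.117 -0.018 0.09 -0.038 0 -0.059 0.3"

```text
time_s: 4.63
position: [0.5838, 0.0797, 0.031]
tcp_rot: [[0.068, 0.996, -0.054], [0.785, -0.086, -0.614], [-0.616, -0.0, -0.788]]
force: [0.6, 2.0, -1.4]
opening: 0.348
grasp_force: 0.8
```

```bash
python3 -c "
from h import *
print(cap(snap('top','t4'),[.580,.035])); tgt([.570,-.015],-90,0,.031)"
```

```text
blob [  7   9  18  15 212] (np.float64(302.6367924528302), np.float64(207.18396226415095))
[0.58   0.0363]
tgt [0.57   0.0303 0.031 ]
pos [0.5833 0.079  0.0312] t 4.6833 F [ 0.1  0.9 -1. ] op 0.351 q [ 13.  53.  86. -42.  62.  45.]
shift/0.3 [-0.13  -0.03   0.103] turn/45 [-0.07   0.002 -0.086]
```

Tracking is within 1 mm, so I'll continue.

Emit:
step_arm --pt "-0.014 -0.003 0.011 -0.008 0 -0.01 0.3" --pt "-0.03 -0.007 0.024 -0.016 0 -0.02 0.3" --pt "-0.048 -0.011 0.038 -0.026 0 -0.032 0.3" --pt "-0.066 -0.015 0.052 -0.036 0 -0.044 0.3" --pt "-0.084 -0.019 0.066 -0.045 0 -0.055 0.3" --pt "-0.102 -0.023 0.08 -0.055 0 -0.067 0.3" --pt "-0.118 -0.027 0.093 -0.063 0 -0.078 0.3" --pt "-0.13 -0.03 0.103 -0.07 0 -0.086 0.3"

```text
time_s: 5.35
position: [0.5705, 0.0309, 0.0308]
tcp_rot: [[0.0, 1.0, 0.002], [0.788, 0.001, -0.616], [-0.616, 0.002, -0.788]]
force: [0.3, 3.2, 0.6]
opening: 0.345
grasp_force: 1.2
```

```bash
python3 -c "
from h import *
print(cap(snap('top','t5'),[.570,-.015])); tgt([.560,-.065],-84,0,.031)"
```

```text
blob [  5   9  20  17 231] (np.float64(324.86147186147184), np.float64(211.4112554112554))
[ 0.57   -0.0109]
tgt [ 0.5553 -0.0199  0.031 ]
pos [0.5699 0.0302 0.0309] t 5.4 F [-0.   0.7 -0.5] op 0.351 q [  9.  52.  93. -49.  54.  45.]
shift/0.3 [-0.132 -0.049  0.103] turn/45 [-0.081  0.002 -0.105]
```

```bash
python3 -c "
from h import *
tgt([.560,-.060],-86,0,.031)"
```

```text
tgt [ 0.5568 -0.0148  0.031 ]
pos [0.5699 0.0302 0.0309] t 5.4 F [-0.   0.7 -0.5] op 0.351 q [  9.  52.  93. -49.  54.  45.]
shift/0.3 [-0.118 -0.044  0.092] turn/45 [-0.054  0.002 -0.07 ]
```

Emit:
step_arm --pt "-0.012 -0.004 0.009 -0.005 0 -0.007 0.3" --pt "-0.026 -0.01 0.02 -0.012 0 -0.015 0.3" --pt "-0.042 -0.016 0.033 -0.019 0 -0.025 0.3" --pt "-0.058 -0.022 0.045 -0.026 0 -0.034 0.3" --pt "-0.074 -0.028 0.058 -0.034 0 -0.044 0.3" --pt "-0.09 -0.034 0.07 -0.041 0 -0.053 0.3" --pt "-0.106 -0.04 0.083 -0.048 0 -0.063 0.3" --pt "-0.118 -0.044 0.092 -0.054 0 -0.07 0.3"

```text
time_s: 6.07
position: [0.5572, -0.0139, 0.0307]
tcp_rot: [[-0.055, 0.998, 0.044], [0.786, 0.07, -0.615], [-0.616, 0.001, -0.788]]
force: [-1.0, 1.7, 0.9]
opening: 0.35
grasp_force: 1.2
```

```bash
python3 -c "
from h import *
print(cap(snap('top','t6'),[.560,-.06])); tgt([.552,-.105],-82,0,.031)"
```

```text
blob [  3   9  21  18 253] (np.float64(345.27272727272725), np.float64(215.86166007905138))
[ 0.5597 -0.0541]
tgt [ 0.5457 -0.0601  0.031 ]
pos [ 0.5566 -0.0147  0.0308] t 6.1167 F [-0.2 -0.1  0.4] op 0.347 q [  5.  51.  99. -56.  48.  47.]
shift/0.3 [-0.117 -0.047  0.091] turn/45 [-0.055  0.002 -0.07 ]
```

Emit:
step_arm --pt "-0.012 -0.005 0.009 -0.005 0 -0.007 0.3" --pt "-0.026 -0.01 0.02 -0.012 0 -0.015 0.3" --pt "-0.042 -0.017 0.033 -0.019 0 -0.025 0.3" --pt "-0.058 -0.023 0.045 -0.026 0 -0.034 0.3" --pt "-0.074 -0.03 0.058 -0.034 0 -0.044 0.3" --pt "-0.09 -0.036 0.07 -0.041 0 -0.053 0.3" --pt "-0.106 -0.042 0.082 -0.048 0 -0.063 0.3" --pt "-0.117 -0.047 0.091 -0.055 0 -0.07 0.3"

```text
time_s: 6.78
position: [0.5463, -0.0593, 0.0308]
tcp_rot: [[-0.109, 0.99, 0.087], [0.78, 0.139, -0.61], [-0.616, 0.001, -0.788]]
force: [-0.5, 1.4, 1.3]
opening: 0.347
grasp_force: 1.1
```

```bash
python3 -c "
from h import *
c=snap('top','t7');s=snap('side','s7');print(cap(c,[.552,-.105])); tgt([.551,-.145],-82,0,.031)
a=c['image'][160:290,310:460,::-1];b=s['image'][80:210,220:400,::-1]
cv2.imwrite('pics/j7.png',np.hstack([cv2.resize(a,(400,346),interpolation=2),cv2.resize(b,(400,346)[:2],interpolation=2)]))"
```

```text
blob [  1   8  23  19 275] (np.float64(365.6363636363636), np.float64(219.12))
[ 0.5519 -0.0972]
tgt [ 0.5447 -0.1001  0.031 ]
pos [ 0.5459 -0.0595  0.0308] t 6.8833 F [ 1.2  0.7 -0.6] op 0.35 q [  0.  50. 104. -66.  42.  49.]
shift/0.3 [-0.106 -0.023  0.082] turn/45 [-0.001  0.001 -0.001]
```

View pics/j7.png

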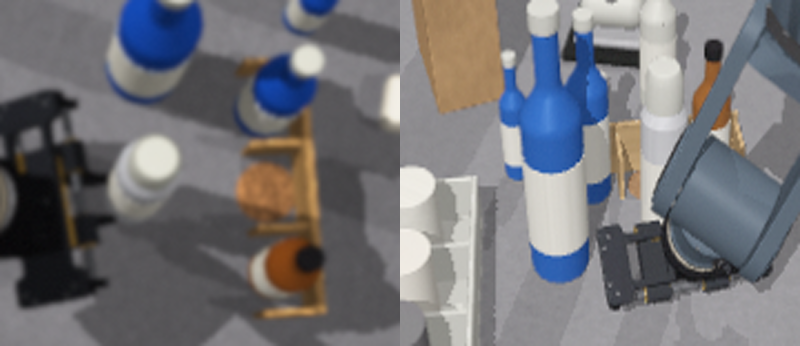

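The can stands upright and is heading for the bay. The cap is at about (368,219) in the full top picture. The housing's upper corner is at crop (70,93) and the big bottle's base at crop (140,100). I'll check those clearances and reduce the tilt to spare joint 4.

```bash
cat >> h.py <<'E'
def tgt2(C,a,th,clr=.0045):
    t=np.radians(th); o=.0224+.0095*np.cos(t)+.025*np.sin(t); z=clr+.0095*np.sin(t)+.025*np.cos(t); r=np.radians(a)
    p=[C[0]-np.cos(r)*o,C[1]-np.sin(r)*o,z]; print('tgt',np.round(p,4)); delta(p,Rt(th,a))
E
python3 -c "
from h import *
c=load('t7'); g=lambda x,y,z: print(at(c,310+(x+.5)/2.667-.5,160+(y+.5)/2.667-.5,z)[:2].round(4))
g(156,160,.238); g(72,93,.09); g(72,93,.12); g(138,102,0); g(265,190,0)
for z in(.055,): g(247,148,z); g(250,229,z)
tgt2([.5515,-.145],-83,35.5)"
```

```text
[ 0.5506 -0.1026]
[ 0.6378 -0.0442]
[ 0.6314 -0.0427]
[ 0.6469 -0.1135]
[ 0.5571 -0.2355]
[ 0.5899 -0.2096]
[ 0.5133 -0.2089]
tgt [ 0.5461 -0.1007  0.0304]
pos [ 0.5459 -0.0595  0.0308] t 6.8833 F [ 1.2  0.7 -0.6] op 0.35 q [  0.  50. 104. -66.  42.  49.]
shift/0.3 [-0.106 -0.018  0.085] turn/45 [0.013 0.057 0.016]
```

Emit:
step_arm --pt "-0.011 -0.002 0.009 0.001 0.006 0.002 0.3" --pt "-0.024 -0.004 0.019 0.003 0.013 0.004 0.3" --pt "-0.038 -0.006 0.03 0.005 0.02 0.006 0.3" --pt "-0.052 -0.009 0.042 0.006 0.028 0.008 0.3" --pt "-0.066 -0.011 0.053 0.008 0.036 0.01 0.3" --pt "-0.08 -0.014 0.064 0.01 0.043 0.012 0.3" --pt "-0.094 -0.016 0.075 0.011 0.05 0.014 0.3" --pt "-0.106 -0.018 0.085 0.013 0.057 0.016 0.3"

```text
time_s: 7.55
position: [0.5471, -0.1002, 0.0305]
tcp_rot: [[-0.099, 0.992, 0.072], [0.809, 0.123, -0.575], [-0.58, 0.001, -0.815]]
force: [0.6, 3.1, 2.6]
opening: 0.352
grasp_force: 1.8
```

```bash
python3 -c "
from h import *
c=snap('top','t8');print(cap(c,[.551,-.145])); tgt2([.5525,-.185],-83,34)
a=c['image'][160:290,310:460,::-1]
cv2.imwrite('pics/j8.png',cv2.resize(a,(600,520),interpolation=2))"
```

```text
blob [  1   8  24  18 278] (np.float64(384.03956834532374), np.float64(218.86690647482015))
[ 0.5518 -0.1366]
tgt [ 0.5471 -0.1411  0.0305]
pos [ 0.5471 -0.1011  0.0306] t 7.6 F [0.4 1.3 0.5] op 0.352 q [ -6.  49. 104. -66.  38.  45.]
shift/0.3 [-0.107 -0.016  0.077] turn/45 [ 0.001  0.033 -0.001]
```

View pics/j8.png

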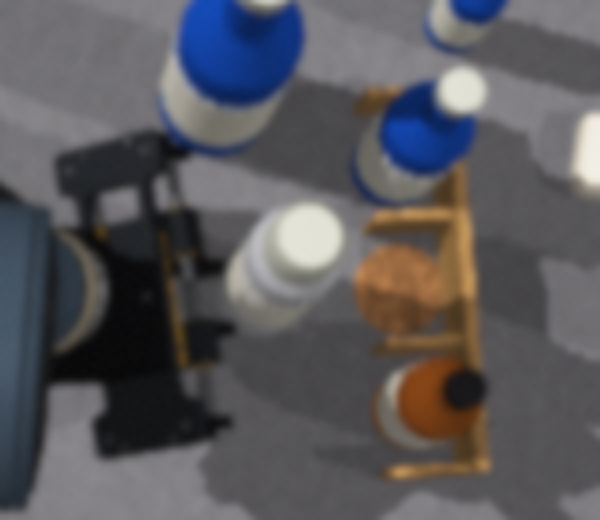

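The can is at the mouth, with its cap at crop (309,238). The housing corner at crop (160,132) is close to the big bottle's foot, so I'll check that gap.

```bash
python3 -c "
from h import *
c=load('t8'); g=lambda x,y,z: print((x,y),z,at(c,310+(x+.5)/4-.5,160+(y+.5)/4-.5,z)[:2].round(4))
g(309,238,.238)
for z in (.07,.09,.11): g(155,131,z); g(187,148,z)
g(215,156,0);g(162,110,.03)
s=read_state();R=np.array(s['tcp_rot']);p=np.array(s['position'])
for x in(-37.5,37.5):
  for zz in (-45,-75,-105):
    q=p+R@np.array([x,95,zz])/1e3; print(x,zz,q.round(3),((proj(c,q)-[309.5,159.5])*4).round(0))
B=[.683,-.123]
for th in np.radians(range(0,360,45)): print(((proj(c,[B[0]+.036*np.cos(th),B[1]+.036*np.sin(th),0])-[309.5,159.5])*4).round(0),end=' ')
"
```

```text
(309, 238) 0.238 [ 0.5511 -0.1427]
(155, 131) 0.07 [ 0.6472 -0.0744]
(187, 148) 0.07 [ 0.6361 -0.094 ]
(155, 131) 0.09 [ 0.6428 -0.073 ]
(187, 148) 0.09 [ 0.6319 -0.0922]
(155, 131) 0.11 [ 0.6385 -0.0715]
(187, 148) 0.11 [ 0.6277 -0.0904]
(215, 156) 0 [ 0.645  -0.1185]
(162, 110) 0.03 [ 0.6696 -0.0823]
-37.5 -45 [ 0.642 -0.094  0.089] [190. 133.]
-37.5 -75 [ 0.64  -0.077  0.114] [165. 128.]
-37.5 -105 [ 0.638 -0.059  0.138] [138. 123.]
37.5 -45 [ 0.635 -0.033  0.046] [ 89. 160.]
37.5 -75 [ 0.632 -0.016  0.07 ] [ 62. 156.]
37.5 -105 [0.63  0.001 0.094] [ 35. 152.]
[218.  47.] [181.  63.] [166. 101.] [183. 138.] [222. 153.] [260. 137.] [274.  99.] [257.  62.]
```

```bash
python3 -c "
from h import *
c=load('t8'); g=lambda x,y,z: print((x,y),z,at(c,310+(x+.5)/4-.5,160+(y+.5)/4-.5,z)[:2].round(4))
g(373,405,.05); g(405,448,.01); g(353,175,.02); g(400,202,.0)
tgt2([.5505,-.185],-82,36)
for th in(34,36):
  R=Rt(th,-82); t=np.radians(th);o=.0224+.0095*np.cos(t)+.025*np.sin(t); p=np.array([.552-.139*o,-.2335+.99*o,.03])
  for v in([-37.5,95,-45],[-37.5,-80,-45],[-37.5,-95,-45]): print(th,v,(p+R@np.array(v)/1e3).round(4))
"
```

```text
(373, 405) 0.05 [ 0.4756 -0.2068]
(405, 448) 0.01 [ 0.4505 -0.2335]
(353, 175) 0.02 [ 0.627  -0.2058]
(400, 202) 0.0 [ 0.6123 -0.2397]
tgt [ 0.5443 -0.1407  0.0303]
pos [ 0.5471 -0.1011  0.0306] t 7.6 F [0.4 1.3 0.5] op 0.352 q [ -6.  49. 104. -66.  38.  45.]
shift/0.3 [-0.105 -0.025  0.076] turn/45 [-0.012 -0.012 -0.019]
34 [-37.5, 95, -45] [ 0.6407 -0.1823  0.0883]
34 [-37.5, -80, -45] [ 0.4675 -0.2067  0.0883]
34 [-37.5, -95, -45] [ 0.4526 -0.2088  0.0883]
36 [-37.5, 95, -45] [ 0.6404 -0.1798  0.0884]
36 [-37.5, -80, -45] [ 0.4671 -0.2042  0.0884]
36 [-37.5, -95, -45] [ 0.4522 -0.2062  0.0884]
```

```bash
python3 -c "
from h import *
tgt2([.5502,-.185],-84,37)
"
```

```text
tgt [ 0.5455 -0.1402  0.0302]
pos [ 0.5471 -0.1011  0.0306] t 7.6 F [0.4 1.3 0.5] op 0.352 q [ -6.  49. 104. -66.  38.  45.]
shift/0.3 [-0.104 -0.021  0.076] turn/45 [ 0.014 -0.034  0.017]
```

Emit:
step_arm --pt "-0.012 -0.002 0.009 0.002 -0.004 0.002 0.3" --pt "-0.025 -0.005 0.018 0.004 -0.008 0.004 0.3" --pt "-0.038 -0.008 0.028 0.005 -0.012 0.006 0.3" --pt "-0.052 -0.01 0.038 0.007 -0.017 0.008 0.3" --pt "-0.066 -0.013 0.048 0.009 -0.021 0.011 0.3" --pt "-0.08 -0.016 0.058 0.011 -0.026 0.013 0.3" --pt "-0.092 -0.019 0.067 0.013 -0.03 0.015 0.3" --pt "-0.104 -0.021 0.076 0.014 -0.034 0.017 0.3"

```text
time_s: 8.27
position: [0.5454, -0.1391, 0.0297]
tcp_rot: [[-0.085, 0.994, 0.063], [0.794, 0.106, -0.599], [-0.602, -0.0, -0.799]]
force: [0.5, 2.5, 0.9]
opening: 0.351
grasp_force: 1.7
```

```bash
python3 -c "
from h import *
c=snap('top','t9');print(cap(c,[.551,-.183])); tgt2([.5515,-.218],-84,37)
T=lambda f:load(f)['image'][110:200,340:400].astype(int)
d=abs(T('t9')-T('t7')).max(2); print('changed px near big bottle',(d>60).sum(), np.argwhere(d>60).mean(0) if (d>60).any() else '')
"
```

```text
blob [  0  10  25  18 281] (np.float64(401.8932384341637), np.float64(219.7081850533808))
[ 0.5493 -0.1749]
tgt [ 0.5468 -0.1732  0.0302]
pos [ 0.5453 -0.1399  0.0298] t 8.3167 F [1.2 0.4 0.4] op 0.351 q [ -9.  50. 104. -70.  38.  47.]
shift/0.3 [-0.089 -0.007  0.066] turn/45 [-0.     0.001  0.001]
changed px near big bottle 76 [87.31578947 15.21052632]
```

Emit:
step_arm --pt "-0.011 -0.001 0.008 0 0 0 0.3" --pt "-0.022 -0.002 0.016 0 0 0 0.3" --pt "-0.033 -0.003 0.025 0 0 0 0.3" --pt "-0.044 -0.003 0.033 0 0 0 0.3" --pt "-0.055 -0.004 0.041 0 0 0 0.3" --pt "-0.066 -0.005 0.049 0 0 0 0.3" --pt "-0.078 -0.006 0.058 0 0 0 0.3" --pt "-0.089 -0.007 0.066 0 0 0 0.3"

```text
time_s: 8.98
position: [0.5469, -0.1724, 0.03]
tcp_rot: [[-0.085, 0.994, 0.063], [0.794, 0.106, -0.598], [-0.602, -0.0, -0.799]]
force: [-0.2, 1.2, 0.1]
opening: 0.349
grasp_force: 1.3
```

```bash
python3 -c "
from h import *
c=snap('top','t10');s=snap('side','s10');print(cap(c,[.5515,-.216])); tgt2([.5517,-.232],-84,37)
a=c['image'][160:290,310:460,::-1];b=s['image'][60:190,220:400,::-1]
cv2.imwrite('pics/j10.png',np.hstack([cv2.resize(a,(400,346),interpolation=2),cv2.resize(b,(400,346),interpolation=2)]))"
```

```text
blob [  1   9  24  18 274] (np.float64(417.23722627737226), np.float64(218.78467153284672))
[ 0.5507 -0.2082]
tgt [ 0.547  -0.1872  0.0302]
pos [ 0.5469 -0.1729  0.0301] t 9.0833 F [-0.2  0.9 -0.3] op 0.351 q [-13.  50. 104. -73.  37.  46.]
shift/0.3 [-0.038 -0.005  0.028] turn/45 [0. 0. 0.]
```

View pics/j10.png

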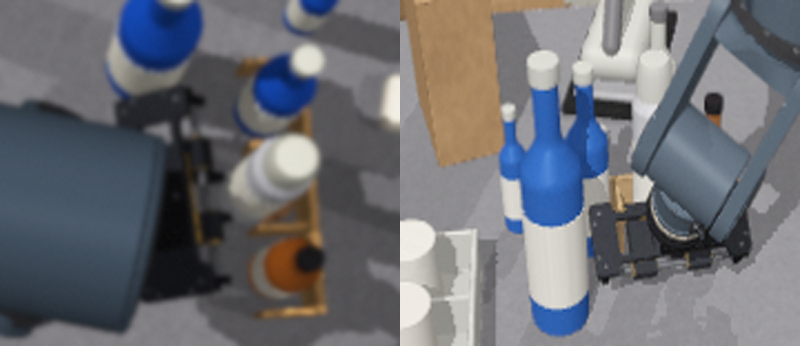

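The can is entering the bay upright and the big bottle hasn't moved. I'll do the last stretch slowly, watching the force.

Emit:
step_arm --pt "-0.005 -0.001 0.004 0 0 0 0.3" --pt "-0.01 -0.001 0.007 0 0 0 0.3" --pt "-0.015 -0.002 0.011 0 0 0 0.3" --pt "-0.02 -0.002 0.014 0 0 0 0.3" --pt "-0.024 -0.002 0.018 0 0 0 0.3" --pt "-0.029 -0.002 0.021 0 0 0 0.3" --pt "-0.034 -0.002 0.025 0 0 0 0.3"

```text
time_s: 9.67
position: [0.5477, -0.1847, 0.0302]
tcp_rot: [[-0.085, 0.994, 0.064], [0.794, 0.106, -0.598], [-0.602, -0.0, -0.799]]
force: [-0.7, 1.4, 0.3]
opening: 0.349
grasp_force: 1.0
```

Emit:
step_arm --pt "-0.002 0 0.0016 0 0 0 0.3" --pt "-0.004 0 0.003 0 0 0 0.3" --pt "-0.006 0 0.0045 0 0 0 0.3"

```text
time_s: 9.92
position: [0.5479, -0.1869, 0.0302]
tcp_rot: [[-0.085, 0.994, 0.064], [0.794, 0.106, -0.598], [-0.602, -0.0, -0.799]]
force: [-0.2, 1.6, -0.9]
opening: 0.346
grasp_force: 0.9
```

Emit:
step_arm --pt "-0.002 0 0.0016 0 0 0 0.3" --pt "-0.004 0 0.003 0 0 0 0.3" --pt "-0.006 0 0.0045 0 0 0 0.3"

```text
time_s: 10.17
position: [0.5482, -0.1891, 0.0302]
tcp_rot: [[-0.085, 0.994, 0.064], [0.794, 0.106, -0.598], [-0.602, -0.0, -0.799]]
force: [0.2, 1.6, 0.1]
opening: 0.354
grasp_force: 0.9
```

Emit:
step_arm --pt "-0.002 0 0.0016 0 0 0 0.3" --pt "-0.004 0 0.003 0 0 0 0.3" --pt "-0.004 0 0.003 0 0 0 0.3"

```text
time_s: 10.42
position: [0.5484, -0.1907, 0.0302]
tcp_rot: [[-0.084, 0.994, 0.064], [0.794, 0.106, -0.598], [-0.602, -0.0, -0.799]]
force: [-1.2, 1.3, -1.0]
opening: 0.354
grasp_force: 0.8
```

Emit:
step_arm --pt "-0.002 0 0.0016 0 0 0 0.3" --pt "-0.004 0 0.003 0 0 0 0.3" --pt "-0.004 0 0.003 0 0 0 0.3"

```text
time_s: 10.67
position: [0.5485, -0.1919, 0.0301]
tcp_rot: [[-0.085, 0.994, 0.064], [0.795, 0.106, -0.598], [-0.601, 0.0, -0.799]]
force: [-0.1, 2.0, -0.2]
opening: 0.353
grasp_force: 1.3
```

```bash
python3 -c "
from h import *
c=snap('top','t11');print(cap(c,[.5525,-.235])); s=snap('side','s11'); print(read_state()['force'],read_state()['position'],read_state()['joint_positions'])"
```

```text
blob [  0   9  25  18 277] (np.float64(426.03610108303246), np.float64(217.8953068592058))
[ 0.5523 -0.2274]
[-0.30987457  2.5344851  -0.64965323] [ 0.54850141 -0.19189505  0.03019075] [-14.66992091  49.53324525 104.04896176 -73.69374907  35.87149088
  44.76645073]
```

Emit:
step_arm --pt "-0.002 0 0.0015 0 0 0 0.3" --pt "-0.004 0 0.003 0 0 0 0.3" --pt "-0.004 0 0.003 0 0 0 0.3"

```text
time_s: 11.02
position: [0.5486, -0.1924, 0.03]
tcp_rot: [[-0.085, 0.994, 0.065], [0.795, 0.107, -0.597], [-0.6, 0.001, -0.8]]
force: [0.0, 7.5, 1.9]
opening: 0.351
grasp_force: 3.0
```

Emit:
step_arm --pt "-0.002 0 0.0015 0 0 0 0.3" --pt "-0.004 0 0.003 0 0 0 0.3" --pt "-0.004 0 0.003 0 0 0 0.3"

```text
time_s: 11.27
position: [0.5486, -0.1928, 0.0299]
tcp_rot: [[-0.086, 0.994, 0.065], [0.796, 0.108, -0.595], [-0.599, 0.001, -0.801]]
force: [-0.6, 11.3, 3.8]
opening: 0.353
grasp_force: 4.9
```

The can is home: the force rose to 11 N and the arm stalled. Now I'll back off.

Emit:
step_arm --pt "0.008 0 -0.006 0 0 0 0.3" --pt "0.02 0 -0.014 0 0 0 0.3" --pt "0.05 0 -0.037 0 0 0 0.3" --pt "0.1 0 -0.075 0 0 0 0.3" --pt "0.16 0 -0.12 0 0 0 0.3" --pt "0.24 0 -0.18 0 0 0 0.3" --pt "0.32 0 -0.24 0 0 0 0.3" --pt "0.32 0 -0.24 0 0 0 0.3"

```text
time_s: 11.93
position: [0.5358, -0.071, 0.0298]
tcp_rot: [[-0.089, 0.994, 0.067], [0.795, 0.111, -0.597], [-0.601, -0.0, -0.8]]
force: [-0.4, 0.1, -0.2]
opening: 0.349
grasp_force: 0.0
```

```bash
python3 -c "
from h import *
c=snap('top','t12');s=snap('side','s12');print(read_state()['position'],read_state()['force'])
a=c['image'][160:290,310:460,::-1];b=s['image'][60:190,220:400,::-1]
cv2.imwrite('pics/j12.png',np.hstack([cv2.resize(a,(400,346),interpolation=2),cv2.resize(b,(400,346),interpolation=2)]))"
```

```text
[ 0.53639777 -0.07441779  0.03020109] [-0.31958657  0.2130404  -0.32610627]
```

View pics/j12.png

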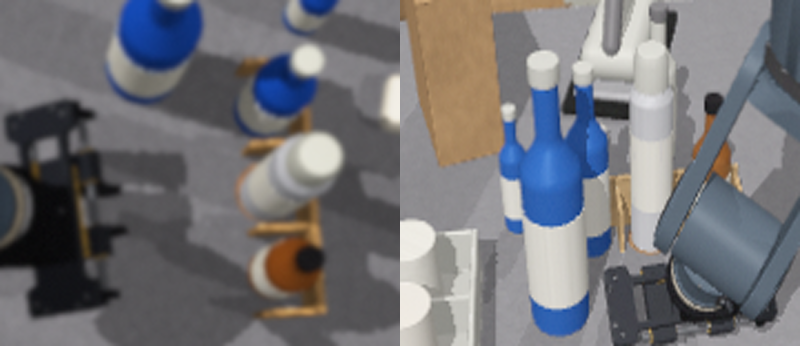

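The can stands upright in the bay with its cap at about (428,219). The robot is clear, and the neighbouring bottles are where they were.

```bash
python3 -c "
from h import *
print(at(load('t12'),428.2,218.9,.238)); print(hand_in())"
```

```text
[ 0.55007363 -0.23198325  0.238     ]
the job is handed in; nothing more can be done
None
```

The can was pushed upright into the cork-pad bay until it stalled against the back board (11 N at the end). The arm was then backed clear and the job handed in at about 12 s. The last pictures show the can upright and the rack bottles still standing in their bays. I did not re-check the other things on the counter, and no verdict was returned.

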